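# Close up a row of medicine packs with the click-stop follower

### The job

In the blue pack tray, close up the row of medicine packs: push the grey follower from behind with closed fingertips, along its notched rail towards the packs, until it clicks into the last notch before them, and leave it sitting in that notch. It is only pushed, never gripped, and its black rubber front is not touched; do not shove, lift or tip the packs, and leave everything else on the bench where it stands.

Things in the scene. Friction and masses are not known exactly. Their poses are not given: they have to be found in the camera images.
- tray: Blue open tray, fixed, 150 (x) x 460 (y) mm. Origin: centre of its underside. y runs along the rail from the empty end to the packs, x across to the rail's side. Floor 5 mm thick; walls 4 mm thick, 45 mm high at the ends and rail side, 32 mm on the other side. Aluminium rail at x = +55 mm, 14 mm wide, top at 24 mm, with 10 mm wide notches across it every 20 mm.
- follower (a joint): Follower's place on the rail in m, 0 to 0.22, growing towards the packs (tray +y). Notches at 0, 0.02, 0.04 .. 0.22. Between them it slides at 1 to 2 N. Within 3 mm of a notch's centre its sprung ball drops in and draws it to the centre (the push falls to nothing); pushed on, the force rises to 12 to 15 N some 2 mm past the centre; by 5 mm the ball has climbed out.
- push_face (a point): Middle of the back of the follower's grey plate (away from the packs), 45 mm above the bench: push here towards tray +y. Plate 134 wide (tray x) x 6 thick, from 8 to 76 mm above the bench. At the rail side only (tray x 42 to 69 mm) its shoe extends 50 mm back, top 45 mm high; elsewhere it is free behind the plate, the tray's end wall 75 mm or more away.
- follower_front (a point): Middle of the front face of the follower, 10 mm ahead of push_face, 45 mm above the bench: the face that comes up to the packs.
- facing: Black rubber pad that covers the follower's front, 126 x 4 x 64 mm; moves with the follower. Not to be touched with the fingers. Origin: in its front plane, mid-width, at bench level.
- click_pin (a joint): Height in m of the red indicator pin on top of the follower's shoe: 0 when the ball is fully down in a notch, about 0.002 while it rides on the rail between notches.
- pack_front (a point): Middle of the follower-side face of pack_a, the first pack of the row, 42 mm above the bench. Three equal cartons stand in the row, loose and upright, each 90 (x) x 30 (y) x 75 (z) mm, tops 80 mm above the bench, about 2.5 mm apart.
- pack_a: First pack of the row (white, green bands), nearest the follower. Origin: centre of its underside; y along the row.
- pack_b: Second pack of the row (white, crimson bands). Origin: centre of its underside.
- pack_c: Third pack of the row (white, blue bands), beside the clear divider. Origin: centre of its underside.
- vial: Small amber vial, 30 mm across and 60 mm tall, in the tray behind the divider. Origin: centre of its underside. Bystander.
- jar: White tablet jar with blue cap, 72 mm across, 95 mm tall, on the bench. Origin: centre of its underside. Bystander.
- syrup: Amber bottle, 56 mm across, 95 mm tall, on the bench between robot and tray. Origin: centre of its underside. Bystander.
- carton: White carton with orange bands lying on the bench, 70 x 120 x 40 mm. Origin: centre of its underside. Bystander.
- basket: Blue slatted basket, 270 x 200 x 85 mm, on the robot's left. Origin: centre of its underside. Bystander.
- count_tray: Pale green tablet counting tray, 150 x 200 x 18 mm, on the robot's right. Origin: centre of its underside. Bystander.
Not all that is in view belongs to the job. Leave any brown look-alike of the pack_c alone.

How it is judged:
By the outcome, as a careful person would: the job done as asked, in the order asked, and still so for the second after the job is handed in, with the robot touching nothing.
It also fails if it takes over 45 s, if anything falls off the work surface, if the arm or the gripper's body presses on something with over 40 N, if the wrist force passes 120 N, or if a joint passes its speed limit or range.

### The arm

A 6-joint arm with a two-finger parallel gripper is mounted at the origin on the work surface. World frame = base frame: x ahead of the robot, y to its left, z up, the work surface at z = 0. Lengths are in m, angles in degrees, forces in N, time in s.
With the tool pointing down it reaches from about 0.4 to 0.825 m from the base axis. Payload 7 kg.
Tool frame: the origin (TCP) lies at the very end of the fingers, on their centre line; the grasp point (between the pads) lies 19 mm behind it; x points along the fingers, z is the direction in which the jaws open and shut, and the axes are right-handed (so a half turn about x gives the same grasp; the last joint's range is limited). The gripper opens to 88 mm and grips with 3 to 60 N. Pads are 19 mm wide; open, the fingers measure 130 mm over their backs; the gripper's body (78 mm by 193 mm) begins 47 mm behind the grasp point.
Start: joints at [-51.79, 20.546, 0.682, 0, -70.136, -16.507], TCP at [0.25, -0.627, 0.227] pointing down, gripper open.
Joint ranges: [-176.03, 176.03], [-82.01, 121.73], [-58.28, 71.71], [-173.87, 95.51], [-174.79, -0.11], [-173.66, 173.66]. Speed limits (degrees/s): [136.94, 136.94, 172.46, 180, 180, 180].

### API

Orientations are given as [roll, pitch, yaw] about the fixed x, y, z axes, in that order (R = Rz(yaw) Ry(pitch) Rx(roll)).
In Python, from plant import sensors, cams, workorder gives the robot as it stands. The module is installed in compiled form; this text tells all that it offers.
- The arm moves only by the shell command python3 -m handwheel 'ROWS' [OPENING] [FORCE]. ROWS is JSON, one flat list of numbers, 4 for each row, row after row: the shift along the tool's x, y, z in cm, then the turn about the tool's x in degrees. A call has exactly 10 rows; each row is the pose to reach, as a shift and turn from the pose commanded when the call began, along the tool's axes at that moment; what a row does not reach only later rows make up. A row lasts 1/8 s, in which the tool goes at most 62.5 mm and 10.7 degrees, less where a joint would pass 70% of its speed; a pose out of reach is approached as far as the arm can. A call with a gripper value outside its range is refused whole. OPENING is the finger opening in cm, from 0 to 8.76, set as the call begins (- or left out, the last holds). The fingers move at their own pace and stop on an object; FORCE is the grip in N (left out, the last holds). Time passes only in rows, so rows that repeat a pose let the fingers close, or fill a call up. It gives the time, the measured TCP pose, the force and the opening at its end, in the units of the state.
- sensors.get_state(): the state, without advancing time (a new reading comes with each control period).
- cams.capture(name): name is "scene" or "top" or "wrist"; returns a dict with "image" (480x640x3 uint8, red, green, blue), "fov_y" (degrees; the focal length in pixels is half the picture's height over the tangent of half this angle, whatever the lens; pixels are square), "cx", "cy" (the principal point, pixels), "xyz" and "rotation" of the camera in the world. Camera axes: x right, y down, z forward; pixel columns grow to the right and rows downward; lengths in m; the calibration is good to about 2 mm. A picture is of the moment at which its call begins. There is no depth.
- workorder.close_job(): hands the job in, once; it reports no verdict.
The state is a dict: "time_s": time; "joints": joint angles; "qd": joint speeds; "joint_torque": joint torques, N m; "tcp_pos": TCP position; "eef_rot": TCP orientation; "contact_force": force on the tool from outside, world axes, zero at the start; "moment": the same for the moment, N m; "gripper_width": finger opening in m.
Only numpy, scipy, OpenCV 4.12 (cv2) and the standard library are available. Lean on these libraries where they do the work, as an engineer would, in place of code of your own. Each camera call takes 0.05 s, during which the arm holds its last target.

## Working session

There is one attempt and no reset: what is moved stays moved. The work goes in short steps, Python scripts to look and compute and a shell command to move; the robot and the scene stay as the last step left them, time stands still between calls to the robot, and variables do not carry over. Pictures are saved under pics/ and viewed, and the job is handed in when it is done.

```bash
mkdir -p pics; ls; cat > h.py <<'E'
import numpy as np, cv2
from plant import sensors, cams
def cap(name, fn):
    d=cams.capture(name); cv2.imwrite('pics/'+fn, cv2.cvtColor(d['image'],cv2.COLOR_RGB2BGR))
    import pickle; pickle.dump(d,open('pics/'+fn+'.pkl','wb')); return d
def load(fn):
    import pickle; return pickle.load(open('pics/'+fn+'.pkl','rb'))
def ray(d,u,v):
    f=240/np.tan(np.radians(d['fov_y'])/2)
    r=np.array(d['rotation'],float); 
    r=r.reshape(3,3) if r.size==9 else None
    w=r@np.array([(u-d['cx'])/f,(v-d['cy'])/f,1]); return np.array(d['xyz']),w
def onz(d,u,v,z):
    o,w=ray(d,u,v); return o+w*(z-o[2])/w[2]
def proj(d,p):
    f=240/np.tan(np.radians(d['fov_y'])/2)
    c=np.array(d['rotation']).reshape(3,3).T@(np.array(p)-np.array(d['xyz'])); return d['cx']+f*c[0]/c[2], d['cy']+f*c[1]/c[2]
E
python3 - <<'E'
from h import *
for n in ['scene','top','wrist']:
    d=cap(n,n+'1.png'); print(n,{k:v for k,v in d.items() if k!='image'})
print(sensors.get_state())
E
```

```text
pics
scene {'fov_y': 51.019692239772404, 'cx': 318.9160846599208, 'cy': 237.94614426741813, 'xyz': array([1.33454022, 0.26624423, 1.07688646]), 'rotation': array([-139.77239004,   -0.79021803,  106.91249214])}
top {'fov_y': 54.715413013319136, 'cx': 317.0653364803077, 'cy': 244.26981947962162, 'xyz': array([0.36374038, 0.01456997, 1.56163028]), 'rotation': array([-174.74278694,   -0.9877142 ,  -89.26254234])}
wrist {'fov_y': 59.824206373546666, 'cx': 316.9481881618886, 'cy': 243.56197161893013, 'xyz': array([ 0.17477926, -0.65668476,  0.38434064]), 'rotation': array([ 1.62726057e+02, -5.34029667e-02,  1.11619562e+02])}
{'time_s': 0.15, 'joints': array([-5.17889088e+01,  2.05822656e+01,  6.47288642e-01, -1.43394791e-02,
       -7.01371604e+01, -1.65091122e+01]), 'qd': array([-0.04998601, -0.16261022,  0.22010011,  0.13586398,  0.01304056,
        0.00938851]), 'joint_torque': array([-1.27868075e-04, -5.83276069e+01,  2.93290329e+01,  7.00118691e+00,
        8.75820435e-03, -1.39909448e-04]), 'tcp_pos': array([ 0.24946436, -0.62681731,  0.22584705]), 'eef_rot': array([  5.9244499 ,  89.92661335, 117.62154825]), 'contact_force': array([-0.23024594, -0.39041507,  0.37365068]), 'moment': array([ 0.022768  , -0.05372448, -0.00483047]), 'gripper_width': 0.08768582317484011}
```

Rotation is rpy in degrees.

```bash
python3 - <<'E'
s=open('h.py').read()
s=s.replace("def ray(","from scipy.spatial.transform import Rotation as Ro\ndef RR(d): return Ro.from_euler('xyz',d['rotation'],degrees=True).as_matrix()\ndef ray(")
s=s.replace("    r=np.array(d['rotation'],float); \n    r=r.reshape(3,3) if r.size==9 else None\n","    r=RR(d)\n").replace("np.array(d['rotation']).reshape(3,3).T","RR(d).T")
open('h.py','w').write(s)
E
python3 -c "
from h import *
for n in ['scene','top','wrist']:
    d=load(n+'1.png'); print(n,RR(d)[:,2],proj(d,[0.2495,-0.6268,0.226]))
s=sensors.get_state();print(Ro.from_euler('xyz',s['eef_rot'],degrees=True).as_matrix())
"
```

```text
scene [-0.620957   -0.17780349 -0.76341229] (np.float64(132.12386458273724), np.float64(86.51122541742038))
top [ 0.09184032 -0.01598477 -0.99564544] (np.float64(532.2213068600298), np.float64(329.8618062596815))
wrist [ 0.27572317  0.1102328  -0.95489553] (np.float64(317.1972812422222), np.float64(314.62654785535943))
[[-5.93834180e-04 -9.29151256e-01 -3.69699324e-01]
 [ 1.13486028e-03 -3.69699777e-01  9.29150573e-01]
 [-9.99999180e-01  1.32204290e-04  1.27399722e-03]]
```

View pics/scene1.png

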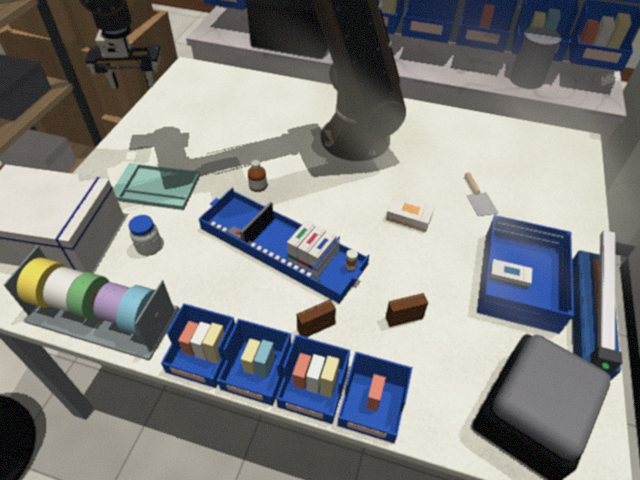

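View pics/top1.png

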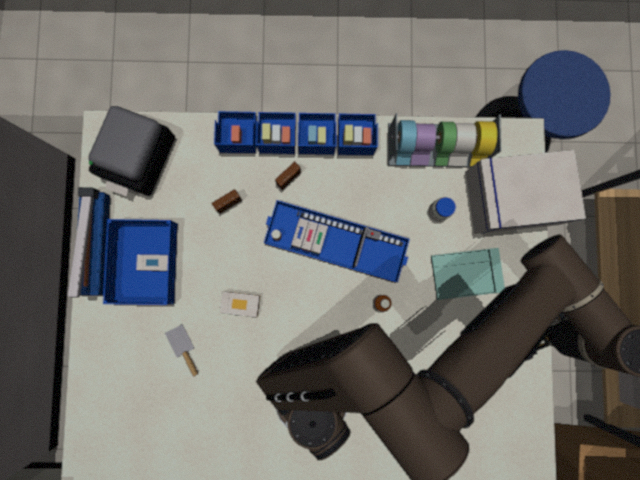

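View pics/wrist1.png

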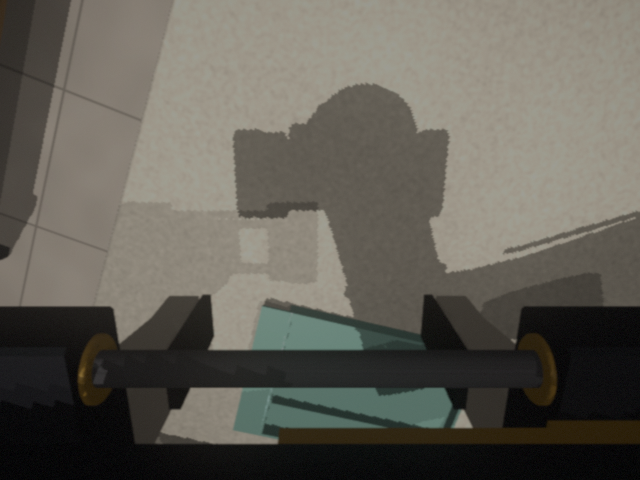

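The top view shows the tray from about (275,215) at the pack end to (400,270) at the empty end, with the follower near (370,245). I'll zoom in for the corners.

```bash
python3 - <<'E'
from h import *
d=load('top1.png'); im=cv2.cvtColor(d['image'],cv2.COLOR_RGB2BGR)
cv2.imwrite('pics/topz.png',cv2.resize(im[190:290,255:415],None,fx=5,fy=5,interpolation=cv2.INTER_CUBIC))
d=load('scene1.png'); im=cv2.cvtColor(d['image'],cv2.COLOR_RGB2BGR)
cv2.imwrite('pics/scz.png',cv2.resize(im[180:305,190:380],None,fx=4.2,fy=4.2,interpolation=cv2.INTER_CUBIC))
E
```

```text
(no output)
```

View pics/topz.png

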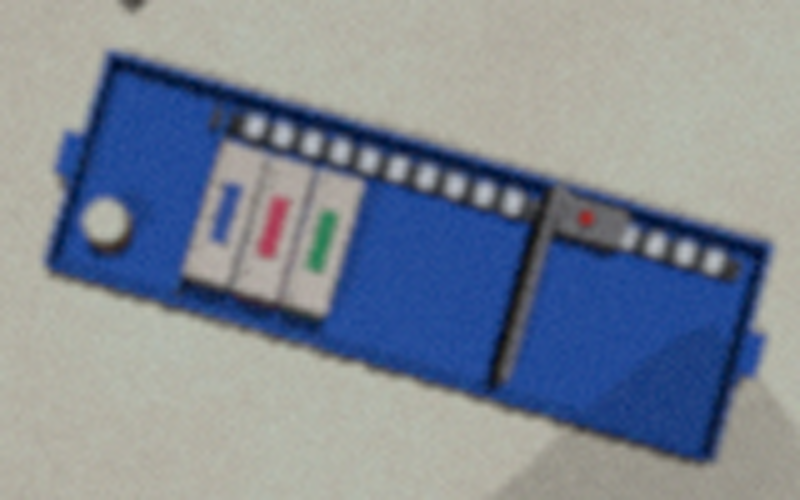

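View pics/scz.png

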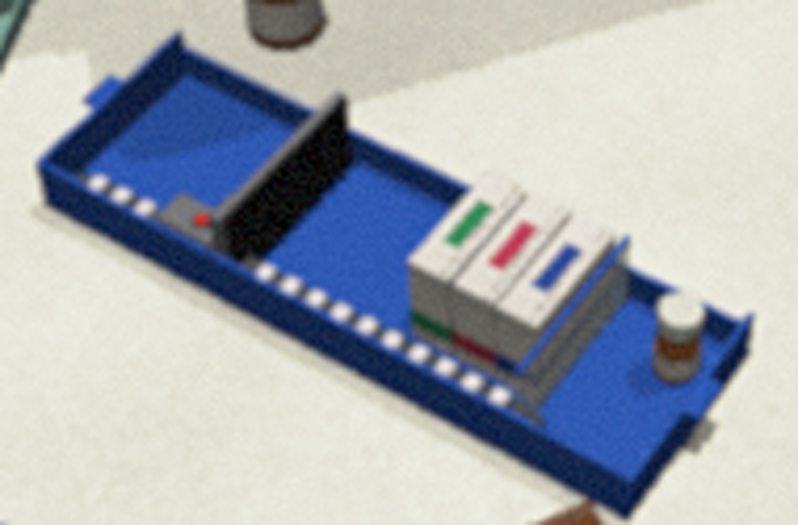

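The zoomed top view shows these outer corners (zoom pixels): TL (108,55), TR (770,240), BR (712,462), BL (50,270). The follower plate top runs from (555,190) to (500,385), and the pack row front edge at the top runs from (367,178) to (325,318). I'll refine these by mask and fit them.

```bash
python3 - <<'E'
from h import *
d=load('top1.png')
Z=lambda X,Y,z: onz(d,255+(X+.5)/5-.5,190+(Y+.5)/5-.5,z)
C=[Z(*p,.045)[:2] for p in [(108,53),(772,240),(714,464),(48,270)]]
print(np.round(C,4)); C=np.array(C)
# tray coordinates x=+75:TL,TR ; y +230: TL,BL
M=np.array([[.075,.23],[.075,-.23],[-.075,-.23],[-.075,.23]])
c=C.mean(0); A=(C-c).T@M; th=np.arctan2(A[1,0]-A[0,1],A[0,0]+A[1,1])
R=np.array([[np.cos(th),-np.sin(th)],[np.sin(th),np.cos(th)]])
print('c',c,'th',np.degrees(th),'res mm',np.round(1e3*((C-c)@R-M),1))
T=lambda p:np.round(1e3*R.T@(p[:2]-c),1)
im=cv2.cvtColor(d['image'],cv2.COLOR_RGB2HSV)
for n,p,z in [('plate back top-right',(562,190),.076),('back bottom',(508,385),.076),('front top',(543,190),.076),('front bot',(491,383),.076),('packA a',(368,178),.08),('packA b',(326,318),.08),('packC',(225,140),.08),('packC',(182,278),.08),('pin',(587,219),.05),('shoe end',(630,225),.045),('n1',(254,126),.024),('n2',(514,203),.024),('n3',(657,242),.024),('n4',(714,263),.024)]:
    print(n,T(Z(*p,z)))
# mask-based tray
u=((im[...,0]>105)&(im[...,0]<128)&(im[...,1]>120)).astype(np.uint8); u[:195]=0;u[290:]=0;u[:,:258]=0;u[:,420:]=0
cn=max(cv2.findContours(u,0,2)[0],key=cv2.contourArea); print(cv2.minAreaRect(cn))
E
```

```text
[[ 0.6481  0.1273]
 [ 0.5301 -0.3129]
 [ 0.3823 -0.274 ]
 [ 0.5033  0.1635]]
c [ 0.51594784 -0.07401231] th -15.150939644501282 res mm [[-0.1 -1.2]
 [ 1.1  3.2]
 [-1.8  2. ]
 [ 0.7 -4. ]]
plate back top-right [ 65.  -81.9]
back bottom [-66.2 -81.9]
front top [ 61.6 -70.1]
front bot [-67.9 -71. ]
packA a [37.3 40.9]
packA b [-57.1  42.2]
packC [ 35.6 136.2]
packC [-57.8 138. ]
pin [  55.1 -105.1]
shoe end [  59.8 -133.9]
n1 [ 57.8 123.6]
n2 [ 55.9 -57.8]
n3 [  57.  -156.8]
n4 [  53.9 -197.2]
((336.3912353515625, 240.8678436279297), (144.92062377929688, 45.004695892333984), 16.470428466796875)
```

```bash
python3 -m handwheel '[0,-2,1.8,0, 0,-6,5.3,6, 0,-11,9.7,14, 0,-16,14.1,22, 0,-21,18.5,30, 0,-26,22.8,38, 0,-31,27.2,46, 0,-36,31.6,54, 0,-39.5,34.7,60, 0,-41.3,36.3,64]' 0 20
```

```text
time_s: 1.4
tcp_pos: [0.4999, -0.1345, 0.2266]
eef_rot: [-0.8, 90.0, 46.9]
contact_force: [-0.7, -0.2, -0.9]
gripper_width: 0.0001
```

```bash
python3 -m handwheel '[0,0,0,6, 0,0,0,13, 0,0,0,21, 0,0,0,29, 0,0,0,37, 0,0,0,45, 0,0,0,53, 0,0,0,59, 0,0,0,62.8, 0,0,0,62.8]'; python3 - <<'E'
from h import *
d=cap('wrist','w2.png'); s=sensors.get_state(); print(s['joints'],s['tcp_pos']);print(Ro.from_euler('xyz',s['eef_rot'],degrees=True).as_matrix().round(4))
E
```

```text
time_s: 2.65
tcp_pos: [0.4786, -0.2314, 0.2074]
eef_rot: [81.4, 82.0, 73.4]
contact_force: [-0.1, -0.6, -0.7]
gripper_width: 0.0003
[ -10.93259919    9.06099691  -14.42074181   -8.68992869  -65.98798579
 -173.5997916 ] [ 0.47810081 -0.23231408  0.2072006 ]
[[ 0.0394  0.1371  0.9898]
 [ 0.133   0.981  -0.1412]
 [-0.9903  0.1372  0.0204]]
```

View pics/w2.png

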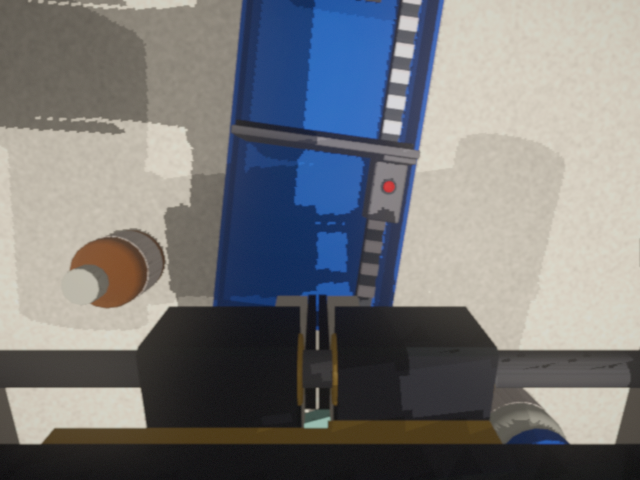

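The last joint hit its range limit, because a positive turn drives j6 negative. The view itself is useful: follower plate at (235–418, 128–158), red pin at (389,186), syrup at (105,270). I'll turn back 20° to see how the commanded pose recovers.

```bash
python3 -m handwheel '[0,0,0,-4, 0,0,0,-10, 0,0,0,-16, 0,0,0,-22, 0,0,0,-26, 0,0,0,-28, 0,0,0,-28, 0,0,0,-28, 0,0,0,-28, 0,0,0,-28]'; python3 - <<'E'
from h import *
d=cap('wrist','w3.png'); s=sensors.get_state(); print(s['joints'],s['tcp_pos']);print(Ro.from_euler('xyz',s['eef_rot'],degrees=True).as_matrix().round(4))
E
```

```text
time_s: 3.95
tcp_pos: [0.4791, -0.2306, 0.2078]
eef_rot: [53.2, 81.9, 73.3]
contact_force: [1.0, 0.2, 0.1]
gripper_width: 0.0004
[ -10.78268129    9.02388911  -14.36615811   -8.77151843  -66.02287713
 -145.612867  ] [ 0.47904874 -0.23057587  0.20775201]
[[ 0.0403 -0.3455  0.9375]
 [ 0.1342  0.9317  0.3376]
 [-0.9901  0.1122  0.0839]]
```

View pics/w3.png

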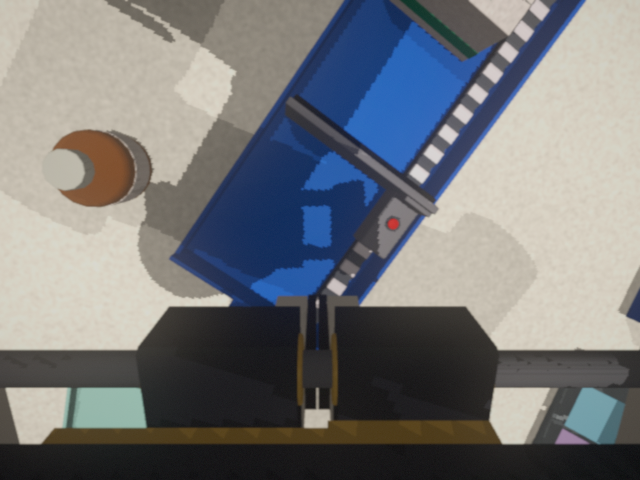

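The clipped pose became the commanded one, so the tool keeps an 8° lean, with the fingertips leading along tray +y (73° against 75°). That suits pushing with the tips. I'll move forward and up a little to see the packs and follower together.

```bash
python3 -m handwheel '[-0.2,0.6,0.4,2, -0.7,2,1.4,6, -1.3,4,2.8,12, -1.8,5.4,3.9,17, -2,6,4.2,20, -2,6,4.2,20, -2,6,4.2,20, -2,6,4.2,20, -2,6,4.2,20, -2,6,4.2,20]'; python3 - <<'E'
from h import *
d=cap('wrist','w4.png'); d=cap('scene','s4.png');s=sensors.get_state(); print(s['joints'],s['tcp_pos']);print(Ro.from_euler('xyz',s['eef_rot'],degrees=True).as_matrix().round(4))
E
```

```text
time_s: 5.25
tcp_pos: [0.4967, -0.1648, 0.2375]
eef_rot: [73.3, 81.8, 73.5]
contact_force: [-0.0, -0.3, 0.7]
gripper_width: 0.0004
[  -3.14582058    6.35176834  -13.59132915   -8.57294639  -68.37424383
 -173.60279992] [ 0.49674899 -0.16477828  0.23751558]
[[ 4.050e-02 -6.300e-03  9.992e-01]
 [ 1.366e-01  9.906e-01  7.000e-04]
 [-9.898e-01  1.364e-01  4.090e-02]]
```

View pics/w4.png

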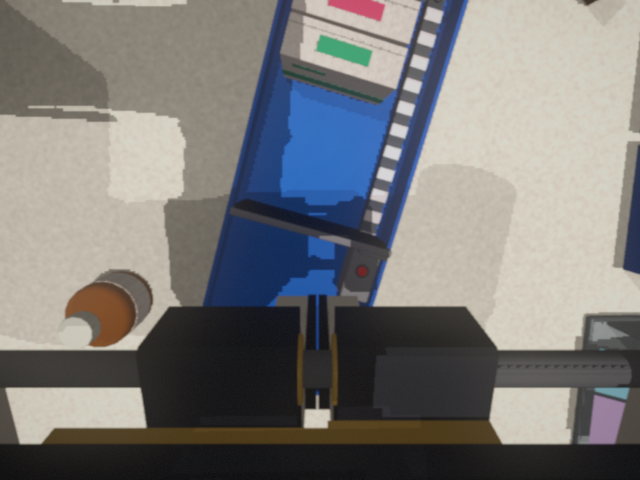

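View pics/s4.png

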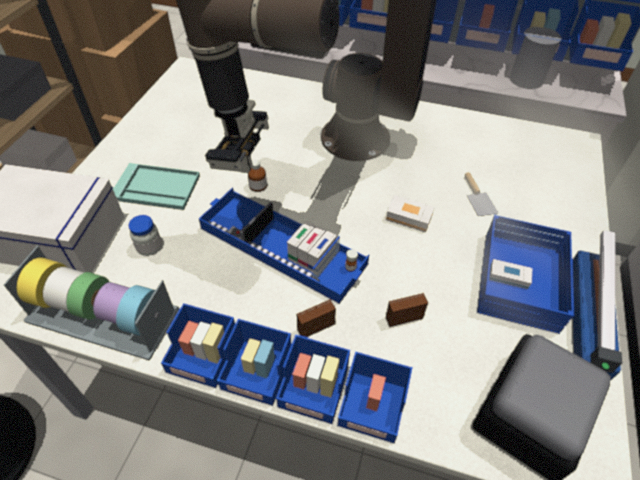

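```bash
python3 - <<'E'
from h import *
d=load('w4.png'); im=cv2.cvtColor(d['image'],cv2.COLOR_RGB2BGR)
a=cv2.resize(im[20:120,265:425],None,fx=5,fy=5,interpolation=cv2.INTER_CUBIC); cv2.imwrite('pics/z1.png',a)
a=cv2.resize(im[190:310,225:405],None,fx=4.4,fy=4.4,interpolation=cv2.INTER_CUBIC); cv2.imwrite('pics/z2.png',a)
E
```

```text
(no output)
```

View pics/z1.png

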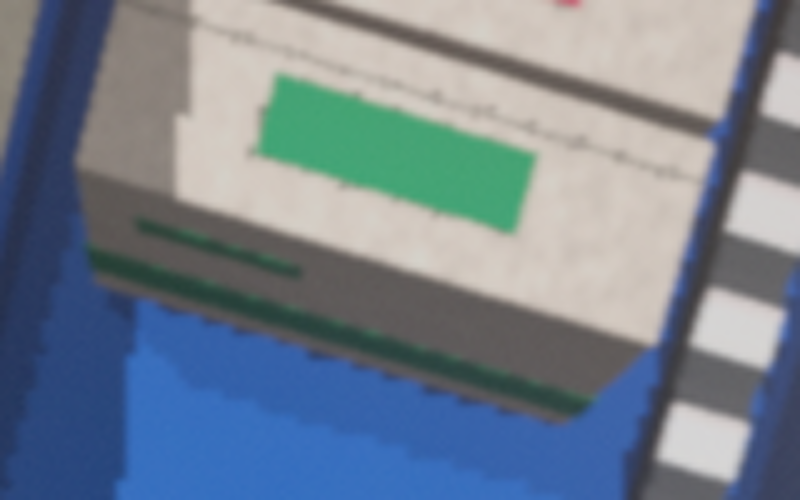

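View pics/z2.png

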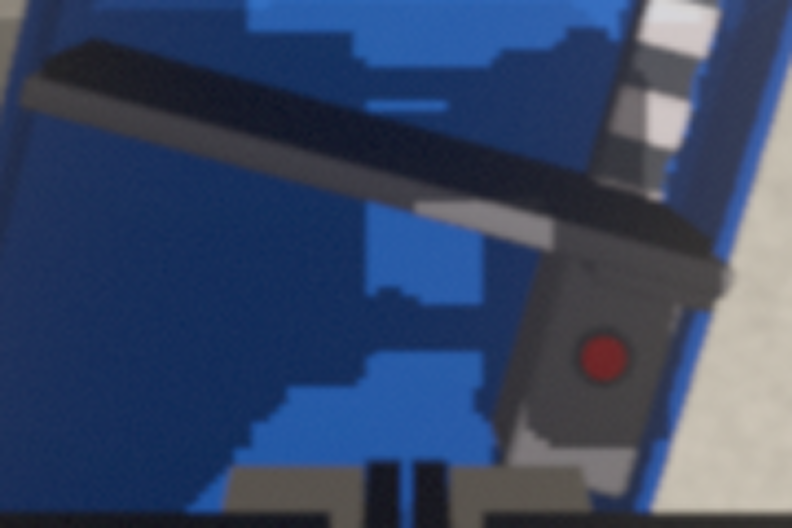

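```bash
cat >> h.py <<'E'
c=np.array([.51595,-.07401]); th=np.radians(-15.15)
Rt=np.array([[np.cos(th),-np.sin(th)],[np.sin(th),np.cos(th)]])
def T(p): return np.round(1e3*Rt.T@(np.array(p)[:2]-c),1)
E
python3 - <<'E'
from h import *
d=load('w4.png')
Z1=lambda X,Y,z: T(onz(d,265+(X+.5)/5-.5,20+(Y+.5)/5-.5,z))
Z2=lambda X,Y,z: T(onz(d,225+(X+.5)/4.4-.5,190+(Y+.5)/4.4-.5,z))
print('pack top',Z1(78,163,.08),Z1(652,348,.08))
print('pack bot',Z1(98,280,.005),Z1(568,422,.005))
print('plate back',Z2(22,102,.076),Z2(550,250,.076))
print('plate front',Z2(35,75,.076),Z2(728,268,.076))
print('pad top front',Z2(95,40,.072),Z2(712,245,.072))
print('pad end bits',Z2(100,40,.072),Z2(665,203,.008))
print('pin',Z2(603,358,.047),'shoe end',Z2(555,447,.045),Z2(637,449,.045))
print('white (z1) centres',[Z1(*p,.024) for p in [(778,212),(738,327),(703,442)]],'dark',[Z1(*p,.024) for p in [(760,150),(722,265),(687,388)]])
print('white z2',Z2(683,20,.024),Z2(650,118,.024))
# tray rail-side walls check : outer rim
s=sensors.get_state(); print('tcp tray',T(s['tcp_pos']))
E
```

```text
pack top [-52.6  43.4] [36.6 41.4]
pack bot [-52.5  43.7] [37.5 42.9]
plate back [-61.9 -81.4] [ 36.9 -83.2]
plate front [-60.8 -76.1] [ 69.6 -78.1]
pad top front [-52.4 -67.7] [ 66.5 -75.1]
pad end bits [-51.5 -67.5] [ 69.7 -76. ]
pin [  58.  -105.7] shoe end [  54.1 -126.4] [  70.5 -122.6]
white (z1) centres [array([60.5, 82.7]), array([59.4, 62.5]), array([59.2, 42.2])] dark [array([54.4, 91.5]), array([53.6, 71.6]), array([53.7, 50.2])]
white z2 [ 58.9 -36.5] [ 58.  -57.9]
tcp tray [  5.2 -92.6]
```

The measurements are consistent:
- **Packs:** the pack face is at tray y ≈ +42.6 mm, and the measured pack width is 89.5 mm, as it should be.
- **Follower:** the back is at ≈ -82.5 and the front at ≈ -72.5, so the gap is ≈ 115 mm.
- **Target notch:** that gap is five notches (100 mm), leaving about 15 mm. A sixth would overlap the packs.

Next I turn the tool the other way, behind the plate.

```bash
python3 -m handwheel '[0,-0.3,-0.1,-4, -0.1,-0.8,-0.4,-12, -0.2,-1.4,-0.7,-21, -0.3,-1.9,-1,-31, -0.36,-2.28,-1.16,-41, -0.36,-2.28,-1.16,-51, -0.36,-2.28,-1.16,-61, -0.36,-2.28,-1.16,-71, -0.36,-2.28,-1.16,-80, -0.36,-2.28,-1.16,-85]' && python3 -m handwheel '[0,0,0,-4, 0,0,0,-12, 0,0,0,-21, 0,0,0,-31, 0,0,0,-41, 0,0,0,-51, 0,0,0,-61, 0,0,0,-70, 0,0,0,-76, 0,0,0,-79.8]'; python3 - <<'E'
from h import *
d=cap('wrist','w5.png');s=sensors.get_state(); print(s['joints'],s['tcp_pos'],T(s['tcp_pos']));R=Ro.from_euler('xyz',s['eef_rot'],degrees=True).as_matrix();print(R.round(4),'tray axes',(np.block([[Rt,np.zeros((2,1))],[0,0,1]]).T@R).round(3))
E
```

```text
time_s: 6.6
tcp_pos: [0.4852, -0.1878, 0.2375]
eef_rot: [-11.9, 81.8, 73.5]
contact_force: [0.6, -0.5, -0.0]
gripper_width: 0.0005
time_s: 7.85
tcp_pos: [0.4852, -0.1878, 0.2375]
eef_rot: [-91.7, 81.8, 73.5]
contact_force: [-1.1, 0.4, 0.2]
gripper_width: 0.0008
[ -5.92657734   6.29997965 -13.61901691  -8.64181493 -68.78025084
  -5.71025786] [ 0.4852125  -0.18777428  0.23754526] [ 1.000e-01 -1.178e+02]
[[ 0.0406 -0.2505 -0.9673]
 [ 0.1366 -0.9576  0.2537]
 [-0.9898 -0.1424 -0.0047]] tray axes [[ 0.004  0.008 -1.   ]
 [ 0.142 -0.99  -0.008]
 [-0.99  -0.142 -0.005]]
```

View pics/w5.png

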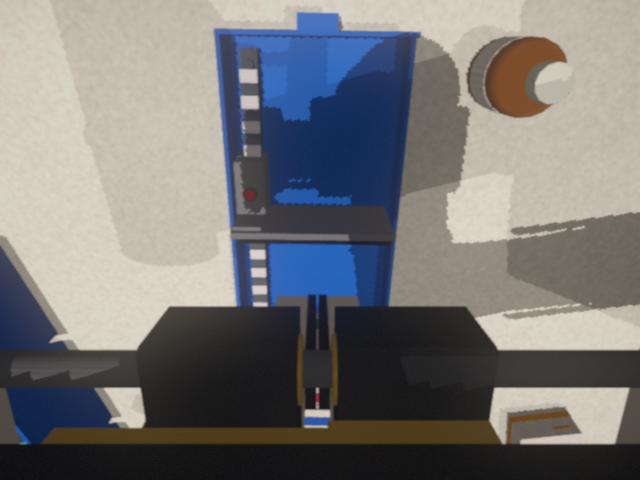

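The tool is aligned with the tray: jaw across, lean purely along tray +y. The plate top strip is at rows ~230–241 and the pin at (250,195). I'll check the plate position from this view before descending.

```bash
python3 - <<'E'
from h import *
d=load('w5.png')
for u,v in [(232,229),(310,234),(392,235),(235,240),(392,242)]: print(u,v,T(onz(d,u,v,.076)))
print('bottom of back face',T(onz(d,310,206,.008)),'pin',T(onz(d,250,195,.047)),'syrup',T(onz(d,552,82,.095)))
E
```

```text
232 229 [ 69.2 -86.5]
310 234 [  6.6 -82.5]
392 235 [-59.5 -82. ]
235 240 [ 67.5 -76.8]
392 242 [-60.1 -75.7]
bottom of back face [  7.9 -81.3] pin [  57.8 -105.3] syrup [-150.1 -199.2]
```

```bash
python3 -m handwheel '[0.8,0.1,0,0, 2.8,0.4,0,0, 5.5,0.8,0,0, 8.3,1.2,0,0, 11.1,1.6,0,0, 13.4,1.9,0,0, 15.2,2.2,0,0, 16.4,2.4,0,0, 17,2.45,0,0, 17,2.45,0,0]'
```

```text
time_s: 9.15
tcp_pos: [0.4858, -0.188, 0.0656]
eef_rot: [-91.4, 81.8, 73.6]
contact_force: [0.0, -0.1, 0.5]
gripper_width: 0.0005
```

```bash
python3 -m handwheel '[0.7,0.1,0,0, 1.6,0.2,0,0, 2,0.3,0,0, 2,0.3,0,0, 2.05,-0.2,0,0, 2.15,-0.8,0,0, 2.25,-1.4,0,0, 2.3,-1.7,0,0, 2.3,-1.7,0,0, 2.3,-1.7,0,0]'; python3 - <<'E'
from h import *
d=cap('wrist','w6.png');d=cap('scene','s6.png');s=sensors.get_state(); print(s['tcp_pos'],T(s['tcp_pos']),s['contact_force'])
E
```

```text
time_s: 10.4
tcp_pos: [0.4911, -0.1686, 0.0455]
eef_rot: [-91.5, 81.8, 73.5]
contact_force: [2.0, -0.3, -0.5]
gripper_width: 0.0005
[ 0.49105022 -0.16869463  0.04542251] [  0.7 -97.9] [ 0.13847163  0.11325063 -0.07798544]
```

View pics/w6.png

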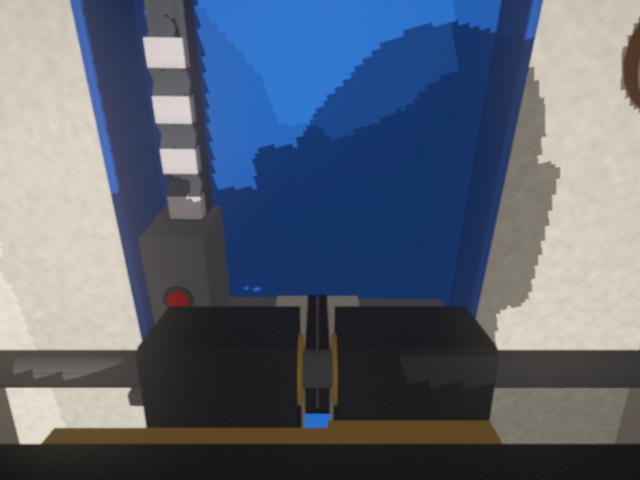

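Fingertips are behind the plate, and the red pin shows at (177,298). I'll approach to contact at 0.8 mm per row.

```bash
python3 -m handwheel '[0.01,-0.08,0,0, 0.02,-0.16,0,0, 0.03,-0.24,0,0, 0.05,-0.32,0,0, 0.06,-0.4,0,0, 0.07,-0.48,0,0, 0.08,-0.56,0,0, 0.09,-0.64,0,0, 0.1,-0.7,0,0, 0.1,-0.7,0,0]'; python3 - <<'E'
from h import *
s=sensors.get_state(); print(s['tcp_pos'],T(s['tcp_pos']),s['contact_force'])
d=cap('wrist','w7.png')
E
```

```text
time_s: 11.75
tcp_pos: [0.4925, -0.1633, 0.0455]
eef_rot: [-91.5, 81.9, 73.5]
contact_force: [-1.7, -11.2, 0.1]
gripper_width: 0.0002
[ 0.4924845  -0.16333421  0.04545421] [  0.7 -92.4] [ -1.74620646 -11.20351729   0.07776289]
```

View pics/w7.png

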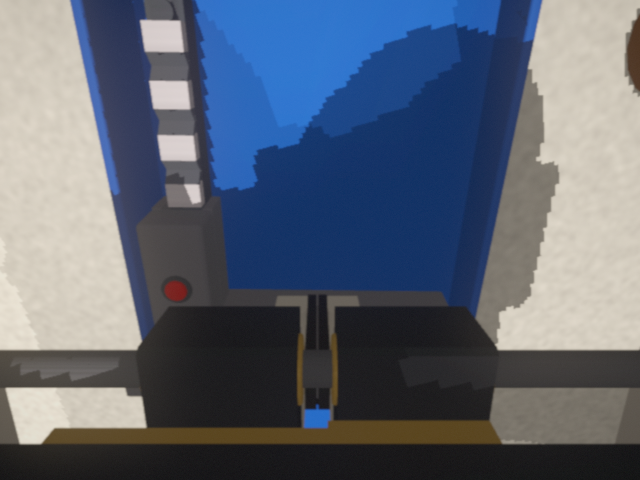

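Force is 11 N at TCP y = -92.4, so the follower started in a notch and the notch centre corresponds to TCP ≈ -94. I'll push on one notch and check the force and pin.

```bash
python3 -m handwheel '[0.03,-0.2,0,0, 0.06,-0.4,0,0, 0.09,-0.6,0,0, 0.11,-0.8,0,0, 0.14,-1,0,0, 0.17,-1.2,0,0, 0.2,-1.4,0,0, 0.23,-1.6,0,0, 0.25,-1.75,0,0, 0.25,-1.75,0,0]'; python3 - <<'E'
from h import *
s=sensors.get_state(); print(s['tcp_pos'],T(s['tcp_pos']),s['contact_force'])
d=cap('wrist','w8.png')
E
```

```text
time_s: 13.05
tcp_pos: [0.4972, -0.1462, 0.0455]
eef_rot: [-91.5, 81.9, 73.5]
contact_force: [-0.6, -11.3, -0.6]
gripper_width: 0.0006
[ 0.49715043 -0.14624495  0.04548216] [  0.7 -74.6] [ -0.55080823 -11.34981241  -0.56185087]
```

View pics/w8.png

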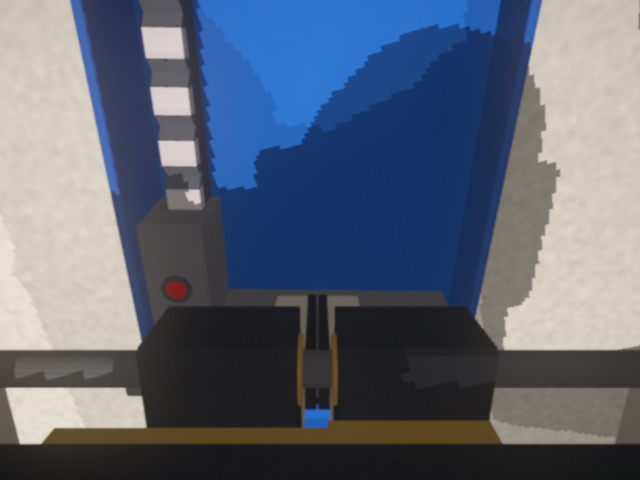

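```bash
python3 -m handwheel '[0.03,-0.2,0,0, 0.06,-0.4,0,0, 0.09,-0.6,0,0, 0.11,-0.8,0,0, 0.14,-1,0,0, 0.17,-1.2,0,0, 0.2,-1.4,0,0, 0.23,-1.6,0,0, 0.26,-1.8,0,0, 0.28,-1.98,0,0]'; python3 -c "
from h import *
s=sensors.get_state(); print(T(s['tcp_pos']),s['tcp_pos'][2],s['contact_force'])"
```

```text
time_s: 14.35
tcp_pos: [0.5023, -0.1267, 0.0455]
eef_rot: [-91.5, 81.9, 73.6]
contact_force: [-1.4, -18.3, -1.3]
gripper_width: 0.0004
[  0.6 -54.5] 0.045548653327560376 [ -1.37724264 -18.26873117  -1.31807216]
```

```bash
python3 -m handwheel '[0.03,-0.2,0,0, 0.06,-0.4,0,0, 0.09,-0.6,0,0, 0.11,-0.8,0,0, 0.14,-1,0,0, 0.17,-1.2,0,0, 0.2,-1.4,0,0, 0.23,-1.6,0,0, 0.26,-1.8,0,0, 0.28,-1.98,0,0]'; python3 -c "
from h import *
s=sensors.get_state(); print(T(s['tcp_pos']),s['tcp_pos'][2],s['contact_force']); cap('wrist','w9.png'); cap('scene','s9.png'); cap('top','t9.png')"
```

```text
time_s: 15.6
tcp_pos: [0.5074, -0.1074, 0.0456]
eef_rot: [-91.4, 81.9, 73.7]
contact_force: [-1.0, -17.2, -0.1]
gripper_width: 0.0007
[  0.4 -34.5] 0.04556746267573992 [ -1.02643864 -17.19775889  -0.14270909]
```

```bash
python3 - <<'E'
from h import *
a=load('s9.png')['image'][150:310,170:390]; b=load('w9.png')['image']
cv2.imwrite('pics/s9z.png',cv2.cvtColor(cv2.resize(a,None,fx=3.5,fy=3.5,interpolation=cv2.INTER_CUBIC),cv2.COLOR_RGB2BGR))
E
```

```text
(no output)
```

View pics/s9z.png

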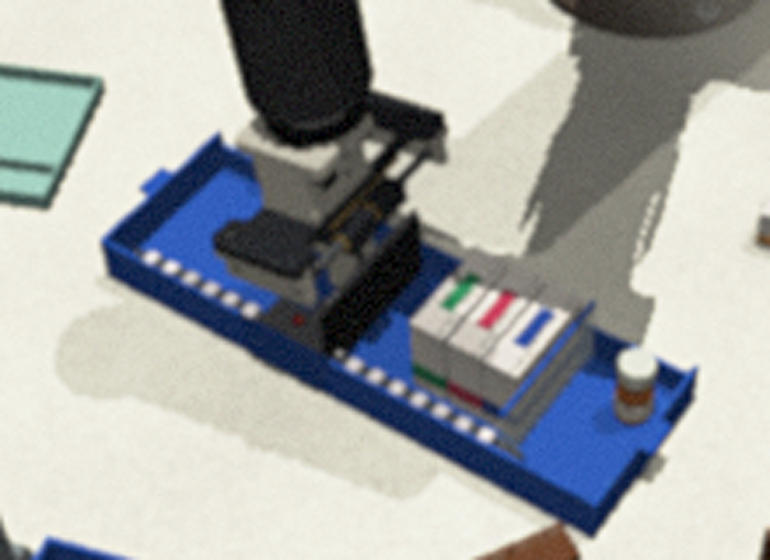

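View pics/w9.png

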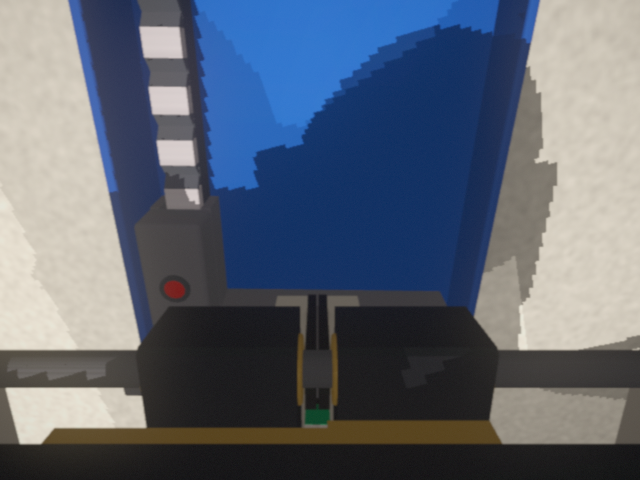

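Three notches in, with forces repeating every 20 mm. Notch centres fit TCP y ≈ -96+20k, so the target, k=5, is ≈ +4. I'll push to k=4 and stop near its centre to check the model.

```bash
python3 -m handwheel '[0.03,-0.2,0,0, 0.06,-0.4,0,0, 0.09,-0.6,0,0, 0.11,-0.8,0,0, 0.14,-1,0,0, 0.17,-1.2,0,0, 0.2,-1.4,0,0, 0.23,-1.6,0,0, 0.24,-1.7,0,0, 0.24,-1.7,0,0]'; python3 -c "
from h import *
s=sensors.get_state(); print(T(s['tcp_pos']),s['tcp_pos'][2],s['contact_force']); cap('wrist','w10.png')"
```

```text
time_s: 17.0
tcp_pos: [0.5121, -0.0891, 0.0456]
eef_rot: [-91.4, 81.8, 73.6]
contact_force: [-0.3, 0.6, 0.4]
gripper_width: 0.0007
[  0.3 -15.6] 0.04555358959591946 [-0.31849282  0.57772405  0.4417996 ]
```

View pics/w10.png

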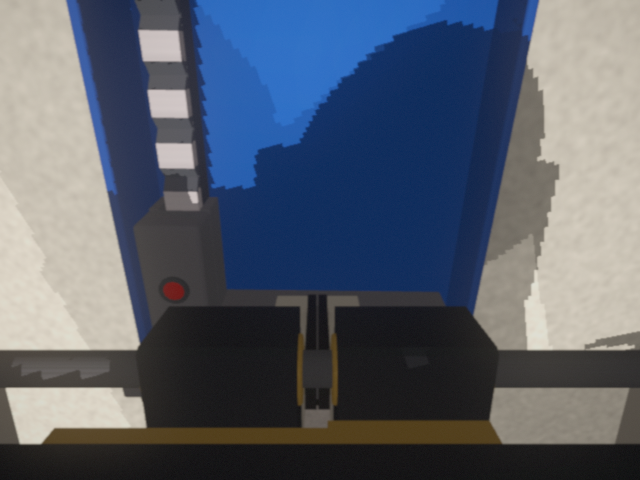

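Zero force at -15.6 confirms notch 4's centre there, so the last one is at ≈ +4.4. Final push: 20 mm, slowing at the end.

```bash
python3 -m handwheel '[0.03,-0.2,0,0, 0.06,-0.4,0,0, 0.09,-0.6,0,0, 0.11,-0.8,0,0, 0.14,-1,0,0, 0.17,-1.2,0,0, 0.2,-1.4,0,0, 0.23,-1.6,0,0, 0.24,-1.7,0,0, 0.25,-1.78,0,0]' ; python3 -m handwheel '[0.01,-0.05,0,0, 0.01,-0.1,0,0, 0.02,-0.14,0,0, 0.02,-0.17,0,0, 0.03,-0.19,0,0, 0.03,-0.2,0,0, 0.03,-0.2,0,0, 0.03,-0.2,0,0, 0.03,-0.2,0,0, 0.03,-0.2,0,0]'; python3 -c "
from h import *
s=sensors.get_state(); print(T(s['tcp_pos']),s['tcp_pos'][2],s['contact_force']); cap('wrist','w11.png');d=cap('scene','s11.png')
a=d['image'][150:310,170:390]
cv2.imwrite('pics/s11z.png',cv2.cvtColor(cv2.resize(a,None,fx=3.5,fy=3.5,interpolation=cv2.INTER_CUBIC),cv2.COLOR_RGB2BGR))"
```

```text
time_s: 18.3
tcp_pos: [0.5169, -0.072, 0.0456]
eef_rot: [-91.5, 81.8, 73.6]
contact_force: [-0.7, -2.0, -0.1]
gripper_width: 0.0002
time_s: 19.55
tcp_pos: [0.5175, -0.0702, 0.0456]
eef_rot: [-91.6, 81.8, 73.5]
contact_force: [-1.0, -0.5, 0.4]
gripper_width: 0.0004
[0.5 4.1] 0.0456473482939194 [-1.00271419 -0.50813182  0.43739429]
```

View pics/w11.png

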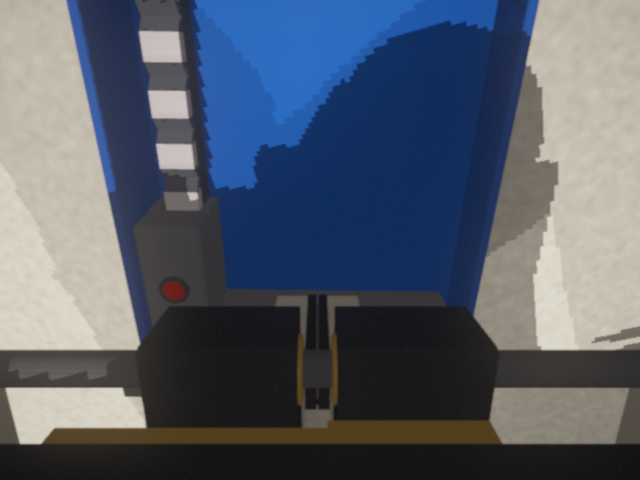

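View pics/s11z.png

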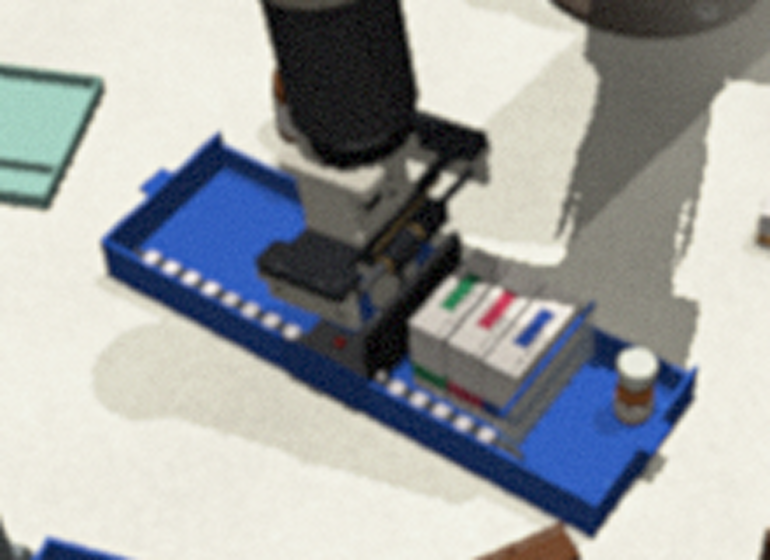

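The force is zero with the follower in the fifth notch. The wrist picture matches the previous notch-centred one (pin at 174,290), and the scene shows a small gap to the green-banded pack. I'll back straight off, rise and check the gap.

```bash
python3 -m handwheel '[-0.07,0.5,0,0, -0.21,1.5,0,0, -0.36,2.5,0,0, -0.43,3,0,0, -1.4,2.9,0,0, -4.4,2.4,0,0, -8.4,1.9,0,0, -12.3,1.3,0,0, -14.8,0.9,0,0, -15.3,0.9,0,0]'; python3 -c "
from h import *
s=sensors.get_state(); print(T(s['tcp_pos']),s['tcp_pos'][2],s['contact_force']); cap('wrist','w12.png');d=cap('scene','s12.png')
a=d['image'][150:310,170:390]
cv2.imwrite('pics/s12z.png',cv2.cvtColor(cv2.resize(a,None,fx=3.5,fy=3.5,interpolation=cv2.INTER_CUBIC),cv2.COLOR_RGB2BGR))"
```

```text
time_s: 20.9
tcp_pos: [0.51, -0.0996, 0.1986]
eef_rot: [-93.3, 81.7, 71.8]
contact_force: [-0.4, 0.1, -0.2]
gripper_width: 0.0003
[  1.  -26.2] 0.19859292253475613 [-0.42844821  0.13390171 -0.22007329]
```

View pics/w12.png

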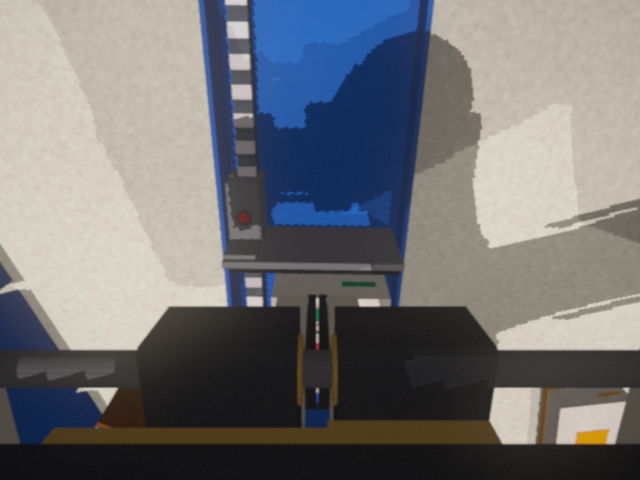

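View pics/s12z.png

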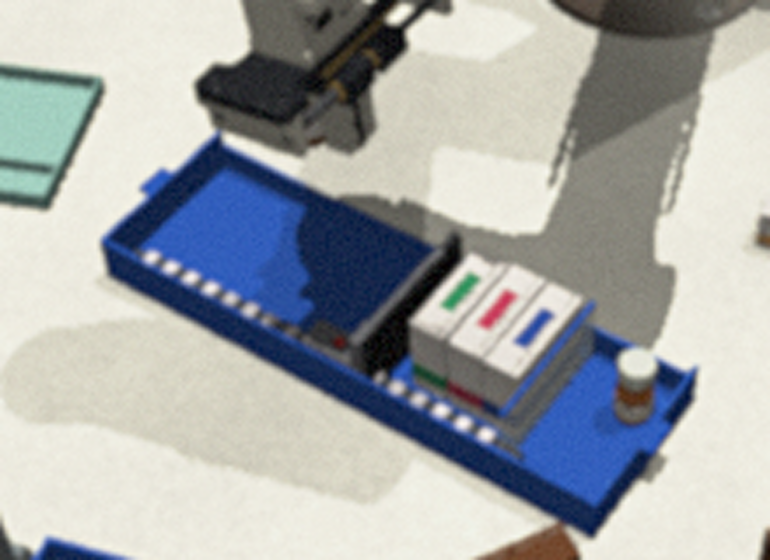

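```bash
python3 -m handwheel '[0.1,-0.6,0,0, 0.3,-2,0,0, 0.6,-4,0,0, 0.85,-6,0,0, 1.05,-7.3,0,0, 1.14,-7.9,0,0, 1.14,-7.9,0,0, 1.14,-7.9,0,0, 1.14,-7.9,0,0, 1.14,-7.9,0,0]'; python3 -c "
from h import *
s=sensors.get_state(); print(T(s['tcp_pos']),s['tcp_pos'][2],s['contact_force']); d=cap('wrist','w13.png')
cv2.imwrite('pics/w13z.png',cv2.cvtColor(cv2.resize(d['image'][100:310,180:440],None,fx=2.8,fy=2.8,interpolation=cv2.INTER_CUBIC),cv2.COLOR_RGB2BGR))"
```

```text
time_s: 22.25
tcp_pos: [0.5296, -0.0229, 0.1958]
eef_rot: [-91.6, 81.8, 73.4]
contact_force: [0.6, -0.4, -1.3]
gripper_width: 0.0004
[-0.2 52.9] 0.19583811193546682 [ 0.61270999 -0.4219457  -1.29529055]
```

View pics/w13z.png

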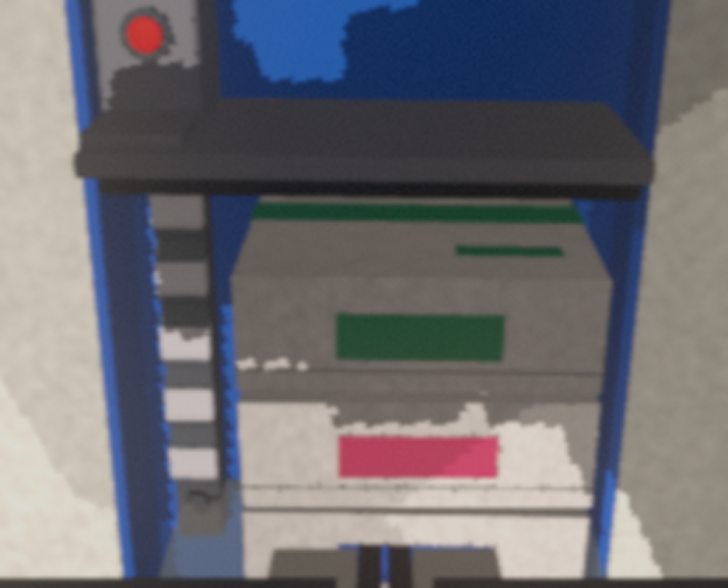

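```bash
python3 - <<'E'
from h import *
d=load('w13.png')
Z=lambda X,Y,z: T(onz(d,180+(X+.5)/2.8-.5,100+(Y+.5)/2.8-.5,z))
for n,X,Y,z in [('plate back',400,153,.076),('plate front',400,181,.076),('pad front',400,196,.072),('packA front L',232,276,.08),('packA front R',611,281,.08),('packA bottom edge?',420,198,.005),('A/B split',420,374,.08),('B front?',420,402,.08),('BC split',420,488,.08),('C',420,511,.08),('pin',145,35,.047),('dark',178,312,.024),('dark',186,374,.024)]: print(n,Z(X,Y,z))
print(sensors.get_state()['time_s'])
E
```

```text
plate back [-2.9 13.7]
plate front [-2.9 20.2]
pad front [-3.  24.9]
packA front L [36.6 42. ]
packA front R [-52.8  43.1]
packA bottom edge? [-9.5 43.9]
A/B split [-8.1 67.2]
B front? [-8.2 74.8]
BC split [-8.5 99.2]
C [ -8.6 106. ]
pin [59.  -8.1]
dark [60.8 72.6]
dark [59.9 92.3]
22.3
```

The gap measures about 18 mm here, but 15 mm was predicted, and the limit for one more notch is 20 mm. That is too close to accept, so I'll take a second view from directly above the gap, where height errors cancel.

```bash
python3 - <<'E'
from h import *
d=load('w13.png'); p=np.array(d['xyz']); print('cam tray',T(p),p[2],'nadir px',proj(d,[p[0],p[1],.078]),'fwd',RR(d)[:,2])
R=Ro.from_euler('xyz',sensors.get_state()['eef_rot'],degrees=True).as_matrix()
for dy in (33-T(p)[1],):
    w=np.r_[Rt@[0,dy/1e3],0]; print(dy,'tool cm',100*R.T@w, 'up 3cm', 100*R.T@[0,0,.03])
E
```

```text
cam tray [ -0.3 -49.4] 0.34130103598912664 nadir px (np.float64(318.7084601058982), np.float64(44.94128100347581)) fwd [ 0.11537806  0.41412001 -0.90288013]
82.4 tool cm [ 1.17440377 -8.15586067 -0.01767693] up 3cm [-2.96935433 -0.42754689 -0.01176891]
```

```bash
python3 -m handwheel '[0.05,-0.4,0,0, 0.2,-1.6,0,0, 0.4,-2.8,0,0, 0.5,-3.7,0,0, 0.57,-4,0,0, 0.57,-4,0,0, 0.57,-4,0,0, 0.57,-4,0,0, 0.57,-4,0,0, 0.57,-4,0,0]' ; python3 -c "
from h import *
d=cap('wrist','w14.png')
cv2.imwrite('pics/w14z.png',cv2.cvtColor(cv2.resize(d['image'][40:250,180:440],None,fx=2.8,fy=2.8,interpolation=cv2.INTER_CUBIC),cv2.COLOR_RGB2BGR))"
python3 -m handwheel '[0.05,-0.4,0,0, 0.2,-1.6,0,0, 0.4,-2.8,0,0, 0.5,-3.7,0,0, 0.57,-4,0,0, 0.57,-4,0,0, 0.57,-4,0,0, 0.57,-4,0,0, 0.57,-4,0,0, 0.57,-4,0,0]' ; python3 -c "
from h import *
d=cap('wrist','w15.png')
cv2.imwrite('pics/w15z.png',cv2.cvtColor(cv2.resize(d['image'][0:210,180:440],None,fx=2.8,fy=2.8,interpolation=cv2.INTER_CUBIC),cv2.COLOR_RGB2BGR))"
```

```text
time_s: 23.55
tcp_pos: [0.5401, 0.0164, 0.1959]
eef_rot: [-91.6, 81.8, 73.5]
contact_force: [1.1, -0.4, -1.0]
gripper_width: 0.0001
time_s: 24.85
tcp_pos: [0.5506, 0.0554, 0.1959]
eef_rot: [-91.6, 81.8, 73.4]
contact_force: [-0.4, 0.8, -0.0]
gripper_width: 0.0005
```

View pics/w14z.png

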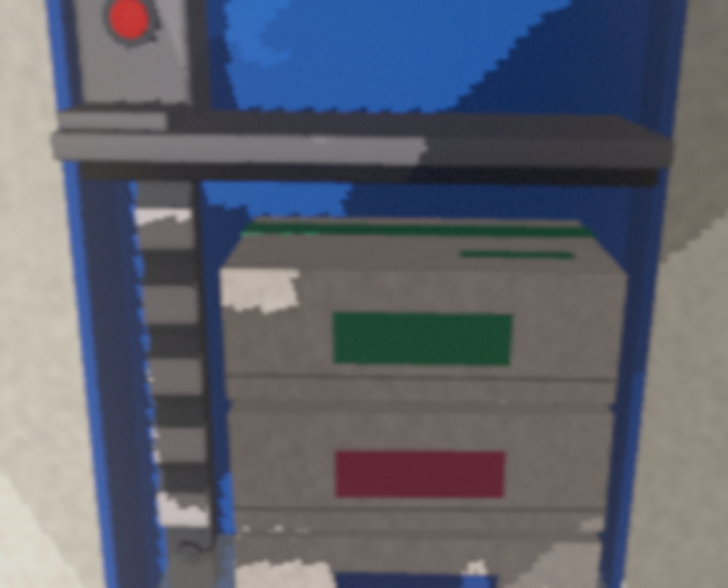

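View pics/w15z.png

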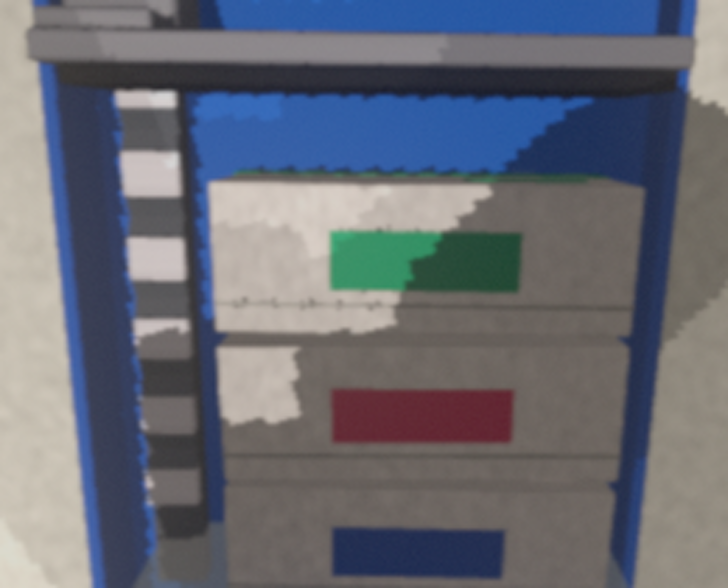

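```bash
python3 - <<'E'
from h import *
def run(f,r0,pts):
    d=load(f)
    print(f)
    for n,X,Y,z in pts: print('  ',n,T(onz(d,180+(X+.5)/2.8-.5,r0+(Y+.5)/2.8-.5,z)))
run('w14.png',40,[('plate back',400,135,.076),('plate front',400,165,.076),('pad front bottom',280,183,.008),('A front',420,269,.08),('A back',420,404,.08),('B front',420,409,.08),('C front',420,537,.08),('A bottom',420,217,.005),('pin',128,18,.047),('notch',180,267,.024),('notch',185,340,.024),('notch',189,411,.024),('notch',193,477,.024)])
run('w15.png',0,[('plate back',350,30,.076),('plate front',350,63,.076),('pad top front',350,69,.072),('pad front bottom',350,95,.008),('A front',420,181,.08),('A back',420,335,.08),('B front',420,347,.08),('C front',420,489,.08),('notch',150,131,.024),('notch',155,217,.024),('notch',160,300,.024),('notch',165,378,.024),('notch',172,451,.024),('A L',208,181,.08),('A R',645,186,.08),('plate L',28,62,.076),('plate R',695,66,.076)])
E
```

```text
w14.png
   plate back [-2.7 14.4]
   plate front [-2.8 20.5]
   pad front bottom [29.4 32.7]
   A front [-7.3 41.9]
   A back [-7.7 72.8]
   B front [-7.7 74. ]
   C front [ -8.2 106.5]
   A bottom [-9.1 42.1]
   pin [59.2 -8. ]
   notch [55.5 52.3]
   notch [55.6 72.1]
   notch [56.  92.4]
   notch [ 56.2 112.3]
w15.png
   plate back [ 7.4 14.3]
   plate front [ 7.5 20.1]
   pad top front [ 7.6 21. ]
   pad front bottom [ 9.6 24.3]
   A front [-6.8 41.7]
   A back [-7.2 72.4]
   B front [-7.3 75. ]
   C front [ -7.7 106.8]
   notch [58.4 32.6]
   notch [58.8 52.3]
   notch [59.2 72.5]
   notch [59.4 92.5]
   notch [ 59.1 112.3]
   A L [36.8 41.8]
   A R [-53.2  42.6]
   plate L [72.2 20. ]
   plate R [-61.8  20.6]
```

Views 14 and 15 agree: front at 24.3, pack at 42.0, gap ≈ 17.7 mm. The measured plate width is 134.0, as it should be. One more notch would not fit. Now I'll check that the follower is centred in its notch, comparing the pin with the rail before and after.

```bash
python3 - <<'E'
from h import *
for f in ['w2','w4','w5','w6','w7','w8','w9','w10','w11','w12','w13','w14']:
    d=load(f+'.png'); h=cv2.cvtColor(d['image'],cv2.COLOR_RGB2HSV)
    m=(((h[...,0]<8)|(h[...,0]>172))&(h[...,1]>140)&(h[...,2]>60)).astype(np.uint8); m[305:]=0
    n,l,s,c_=cv2.connectedComponentsWithStats(m)
    ks=[k for k in range(1,n) if 20<s[k,4]<700 and 0.6<s[k,2]/s[k,3]<1.7]
    for k in ks:
        p=T(onz(d,*c_[k],.047))
        if abs(p[0]-57)<9:
            # notch/land profile along rail z=.024, x=55, sample brightness vs tray y, fit phase 20mm
            ys=np.arange(p[1]-90,p[1]+120,.5); v=[];yy=[]
            for y in ys:
                w=np.r_[c+Rt@np.array([.057,y/1e3]),.024]; u=proj(d,w)
                if 2<u[0]<637 and 2<u[1]<300 and not(p[1]-32<y<p[1]+42):
                    v.append(cv2.getRectSubPix(cv2.cvtColor(d['image'],cv2.COLOR_RGB2GRAY),(3,3),u).mean()); yy.append(y)
            v=np.array(v);yy=np.array(yy); 
            if len(v)<60: print(f,p,'few');continue
            v=v-np.convolve(np.pad(v,20,mode='edge'),np.ones(41)/41,'valid')
            ph=np.angle((v*np.exp(2j*np.pi*yy/20)).sum())*20/2/np.pi
            notch=(ph+10)%20
            print(f,p,s[k,4],'notch phase',round(notch,1),'pin rel notch',round((p[1]-notch+10)%20-10,2),len(v))
E
```

```text
w2 [  58.2 -105.5] 95 notch phase 12.4 pin rel notch 2.15 273
w4 [  58.1 -105.7] 64 notch phase 12.5 pin rel notch 1.78 163
w5 [  58.2 -105.7] 55 notch phase 12.2 pin rel notch 2.13 273
w6 [  58.2 -106.6] 250 notch phase 12.5 pin rel notch 0.89 117
w7 [  58.3 -105. ] 343 notch phase 12.5 pin rel notch 2.52 117
w8 [ 58.3 -87.6] 277 notch phase 12.6 pin rel notch -0.24 117
w9 [ 58.6 -47.6] 276 notch phase 12.6 pin rel notch -0.21 117
w10 [ 58.7 -28.1] 287 notch phase 12.6 pin rel notch -0.72 116
w11 [59.  -8.4] 298 notch phase 12.6 pin rel notch -1.02 117
w12 [59.1 -8.4] 67 notch phase 12.0 pin rel notch -0.38 212
w13 [59.  -8.2] 125 notch phase 12.5 pin rel notch -0.71 226
w14 [58.9 -8.2] 150 notch phase 11.8 pin rel notch 0.02 156
```

```bash
python3 - <<'E'
from h import *
t=[]
for f in ['w6','w7','w8','w9','w10','w11']:
    a=load(f+'.png')['image'][190:312,130:240]; a=cv2.resize(a,None,fx=2.4,fy=2.4,interpolation=cv2.INTER_CUBIC); a=np.clip(a.astype(float)*1.5,0,255).astype(np.uint8); cv2.putText(a,f,(5,20),0,.6,(255,255,0),2); t.append(a)
o=np.vstack([np.hstack(t[:3]),np.hstack(t[3:])]); cv2.imwrite('pics/pins.png',cv2.cvtColor(o,cv2.COLOR_RGB2BGR)); print(o.shape)
E
```

```text
(586, 792, 3)
```

View pics/pins.png

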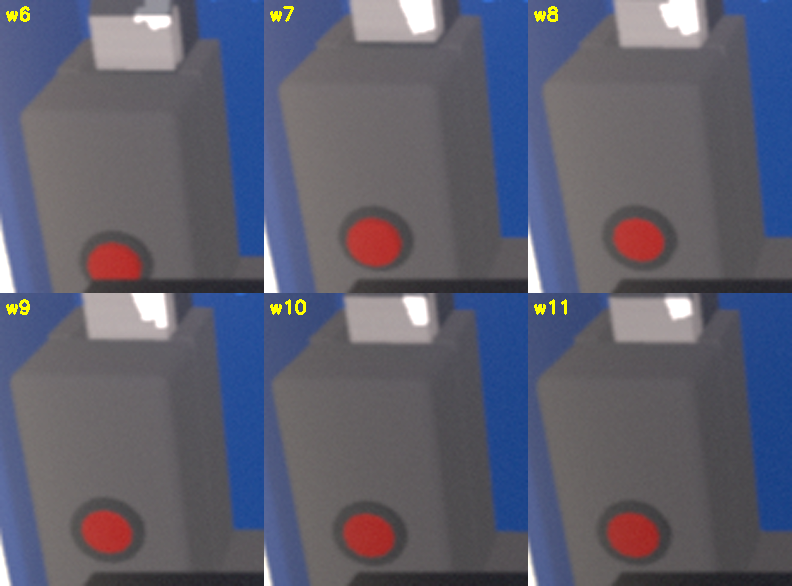

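The pin tells it clearly:
- **w7:** it filled its ring, so it was raised, with 11 N of push.
- **w10 and w11:** it sits down inside its ring, with zero push.
- **w8 and w9:** these are only 0.5–0.8 mm further in phase, and there the push was 11–17 N, which is the exit hill.

So the final position is at the notch's centre, and it has not moved since release. The arm is clear, so I'm handing in.

```bash
python3 -c "
from plant import workorder, sensors
s=sensors.get_state(); print(s['time_s'],s['contact_force'],s['tcp_pos']); print(workorder.close_job())"
```

```text
24.9 [ 0.33807546  0.31116048 -0.05851666] [0.55054298 0.05541683 0.19592322]
the job is handed in; nothing more can be done
None
```

I pushed the follower from behind with closed fingertips, about 98 mm along its rail. It sits in the last notch before the packs; then I backed off, raised the arm clear and handed in at 24.9 s.

**Final checks**
- **In the notch:** the push had fallen to zero, the red pin was down in its ring, and the follower did not move after release.
- **Gap to the packs:** about 17.7 mm from two overhead views. The next notch is 20 mm on, so it would have shoved the packs by about 2 mm.
- **Packs:** the front pack measured 42.0 mm along the tray, against 42.6 mm at the start, which is within camera error.
- **Forces:** contact force readings stayed at or below about 18 N. I only read the force at the end of each move.

**What disagreed or went wrong**
- **Gap prediction:** I expected about 15 mm from the first pictures, not 17.7 mm. The start pictures put the follower 2–3 mm past a notch centre with its pin apparently up, so it may not have been fully seated at the start.
- **Notch centring:** the pin showed 0 to 1 mm before the notch centre, depending on the view, which is within camera calibration.
- **Tool lean:** an early turn ran the last joint to its range limit (about -173.6°) twice. That left an 8° fingertip-forward lean, and I pushed with the tool leaning that way.

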